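Pack the ball croquette and print its label

TASK

Take the lid off the deep steel pot and lay it, knob up, on the flat round rest; then pick the one ball-shaped croquette out of the crate, leaving the long ones and the flat patty there, and lower it gently to the bottom of the pot, not dropping it more than 8 mm. Put the lid back on the pot so that it sits flat, and then push the button on the label printer fully down and let it go. Do not shove the pot, the other croquettes or the hand scanner about.

Things in the scene. Friction and masses are not known exactly. Their poses are not given: they have to be found in the camera images.
- ball: the target: ball-shaped brown breadcrumbed croquette, 62 mm in diameter and 59 mm high, about 110 g, with a flat underside 27 mm across on which it stands. Origin at the centre of the flat underside, z up; its centre and widest height are 28 mm above the origin
- patty: same brown crust, a flat round patty 64 mm in diameter and only 26 mm high, in the crate. Origin at the centre of its underside. Leave it
- roll_a: same brown crust, a long croquette 110 mm long (its x axis), 44 mm wide and high with round ends, lying in the crate. Origin under its middle. Leave it
- roll_b: another long croquette like roll_a. Leave it
- roll_c: another long croquette like roll_a, lying across the far end of the crate, along the crate's y. Leave it
- crate: fixed open black crate, 280 x 280 mm, 55 mm high, walls and floor 6 mm. Origin under its centre. Ball, patty, roll_a and roll_b lie in any order in four lanes along the crate's x, 64 mm apart in y, near x = -25 mm; roll_c lies across at x = +103 mm. Beside the ball there is room for fingers along the crate's x
- pot: loose round steel pot, 170 mm in outer diameter, 90 mm high, wall 4 mm, inner diameter 162 mm, floor 5 mm thick, 0.9 kg, closed by the lid at the start. Origin at the centre of its underside, z up
- lid: loose round steel lid, 0.22 kg. Origin at the centre of its underside, z up. From there up: tapered plug, 10 mm deep, 136 to 152 mm wide, that fits loosely in the pot's mouth; flange, 180 mm wide, from 10 to 16 mm; black upright knob, 32 mm in diameter, from 16 to 50 mm. Closed, its origin is 80 mm above the pot's origin
- rest: fixed flat grey disc on the counter, 170 mm in diameter and 10 mm thick: the place for the lid. Origin at the centre of its underside
- print_top (a point): centre of the top face of the printer's one round push button, 36 mm in diameter, pressed straight down. It sits on the 60 mm high front deck of a fixed white label printer, 260 x 140 mm; 70 mm behind it (away from the robot) the printer's tower, 150 mm high, begins
- print (a joint): travel of the push button in m: 0 is up, 0.006 fully down; a spring of about 5 N at full travel raises it again
- scanner: bystander: loose white hand scanner, 120 x 50 x 30 mm. Origin at the centre of its underside

How it is judged:
By the outcome, as a careful person would: the job done as asked, in the order asked, and still so for the second after the job is handed in, with the robot touching nothing.
It also fails if it takes over 72 s, if anything falls off the work surface, if the arm or the gripper's body presses on something with over 40 N, if the wrist force passes 120 N, or if a joint passes its speed limit or range.

ROBOT

A 6-joint arm with a two-finger parallel gripper is mounted at the origin on the work surface. World frame = base frame: x ahead of the robot, y to its left, z up, the work surface at z = 0. Lengths are in m, angles in degrees, forces in N, time in s.
With the tool pointing down it reaches from about 0.3 to 0.825 m from the base axis. Payload 5.4 kg.
Tool frame: the origin (TCP) lies at the very end of the fingers, on their centre line; the grasp point (between the pads) lies 19 mm behind it; z points along the fingers, y is the line along which they close (so a half turn about z gives the same grasp; the last joint's range is limited). The gripper opens to 92 mm and grips with 3 to 60 N. Pads are 20 mm wide; open, the fingers measure 128 mm over their backs; the gripper's body (75 mm by 189 mm) begins 69 mm behind the grasp point.
Start: joints at [61.988, 9.076, 91.501, -0, 79.423, -12.038], TCP at [0.158, 0.553, 0.215] pointing down, gripper open.
Joint ranges: [-166.64, 166.64], [-54.1, 131.32], [10.49, 154.53], [-73.88, 253.88], [9.74, 151.15], [-171.62, 171.62]. Speed limits (degrees/s): [147.25, 147.25, 180, 180, 180, 180].

INTERFACE

Orientations are given as a 3x3 rotation matrix whose columns are the frame's x, y, z axes.
In Python, from bench import manip gives the robot as it stands.
- The arm moves only by the shell command python3 -m pendant 'ROWS' [OPENING] [FORCE]. ROWS is JSON, a list of rows, each a list of 2 entries, a list of its own where there are three numbers: the shift along the tool's x, y, z in units of 5 cm (1.0 is 5 cm), then the turn, a rotation vector about the tool's x, y, z in units of pi rad (1.0 is pi rad). A call has 1 to 20 rows; each row shifts and turns the commanded pose from where the row before left it, along the tool's axes as they then stand; what a row does not reach is not made up. A row lasts 1/12 s, in which the tool goes at most 41.7 mm and 7.16 degrees, less where a joint would pass 70% of its speed; a pose out of reach is approached as far as the arm can. A call with a number of a shift or a turn outside -1 to 1 is refused whole. A call with a gripper value outside its range is refused whole. OPENING is the closure, from -1 (fully open) to 1 (shut), set as the call begins (- or left out, the last holds). The fingers move at their own pace and stop on an object; FORCE is the grip in N (left out, the last holds). Time passes only in rows, so rows that do not move let the fingers close. It gives the time, the measured TCP pose, the force, the opening and the grip force at its end, in the units of the state.
- manip.get_state(): the state, without advancing time (a new reading comes with each control period).
- manip.capture(name): name is "scene" or "top" or "wrist"; returns (picture, depth): 400x640x3 uint8, red, green, blue; 400x640 float32, m along the optical axis (not along the pixel's ray), 0 where there is no reading.
- manip.calibration(name): a dict with "fx", "fy", "cx", "cy" (pixels), "D" ([k1, k2, p1, p2, k3] as OpenCV has them; the pictures are not rectified), "eye" and "attitude" of the camera in the world. Camera axes: x right, y up, looking along -z (the intrinsics and any distortion apply to the point x, -y, -z); pixel columns grow to the right and rows downward; lengths in m; the calibration is good to about 2 mm. A picture is of the moment at which its call begins: read the wrist's pose just before it. calibration takes no time and is no camera call; for the wrist camera it gives the pose at the moment of the call.
- manip.hand_in(): hands the job in; it is judged then, once.
The state is a dict: "clock": time; "joint_pos": joint angles; "qvel": joint speeds; "joint_efforts": joint torques, N m; "tcp_pos": TCP position; "eef_rot": TCP orientation; "contact_force": force on the tool from outside, world axes, zero at the start; "moment": the same for the moment, N m; "gripper_width": opening from 0.0 (shut) to 1.0 (fully open); "grip_force": force on a finger pad.
Only numpy, scipy, OpenCV 4.12 (cv2) and the standard library are available. Lean on these libraries where they do the work, as an engineer would, in place of code of your own. Each camera call takes 0.05 s, during which the arm holds its last target. There are 200 camera calls.

## Working session

There is one attempt and no reset: what is moved stays moved. The work goes in short steps, Python scripts to look and compute and a shell command to move; the robot and the scene stay as the last step left them, time stands still between calls to the robot, and variables do not carry over. Pictures are saved under pics/ and viewed, at most 10 in all, crops included, and the job is handed in when it is done.

```bash
mkdir -p pics; ls
cat > h.py <<'E'
import numpy as np, cv2
from bench import manip
def snap(n,f):
    c=manip.calibration(n); im,d=manip.capture(n)
    cv2.imwrite('pics/%s.png'%f,im[:,:,::-1]); np.savez('pics/%s.npz'%f,d=d,im=im,K=[c['fx'],c['fy'],c['cx'],c['cy']],D=c['D'],eye=c['eye'],R=np.array(c['attitude']))
def load(f):
    return np.load('pics/%s.npz'%f)
def cloud(f):
    z=load(f); fx,fy,cx,cy=z['K']; K=np.array([[fx,0,cx],[0,fy,cy],[0,0,1]])
    h,w=z['d'].shape; u,v=np.meshgrid(np.arange(w),np.arange(h))
    p=cv2.undistortPoints(np.stack([u,v],-1).reshape(-1,1,2).astype(np.float64),K,z['D']).reshape(h,w,2)
    d=z['d']; P=np.stack([p[...,0]*d,-p[...,1]*d,-d],-1)
    W=P@z['R'].T+z['eye']; W[d==0]=np.nan
    return W
def fitc(x,y):
    s=np.linalg.lstsq(np.c_[2*x,2*y,np.ones(len(x))],x*x+y*y,rcond=None)[0]
    return s[0],s[1],np.sqrt(s[2]+s[0]**2+s[1]**2)
E
python3 - <<'E'
from h import *
for n in('scene','top'):
    snap(n,n+'0'); z=load(n+'0'); print(n,z['K'],z['eye'],z['R'].round(2).tolist(),(z['d']==0).mean())
E
```

```text
pics
scene [489.71980713 489.71980713 327.10930399 192.49536899] [1.2181271 0.4826406 0.9312319] [[-0.55, -0.58, 0.59], [0.83, -0.37, 0.41], [-0.01, 0.72, 0.69]] 0.00448828125
top [458.22972962 458.22972962 322.54542685 196.48731097] [ 0.3728643  -0.02625955  1.19598908] [[-0.02, 1.0, -0.09], [-1.0, -0.02, -0.0], [-0.0, 0.09, 1.0]] 0.00415625
```

View pics/top0.png

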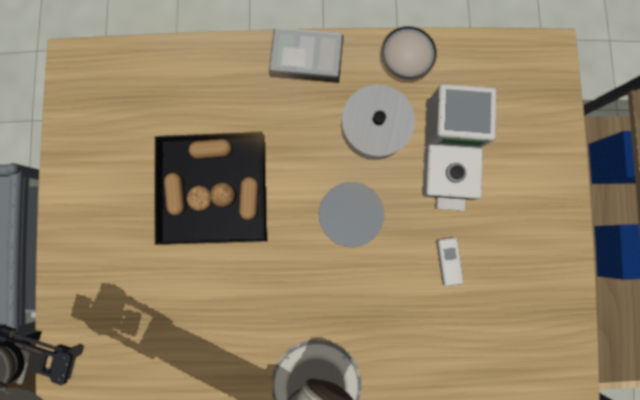

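View pics/scene0.png

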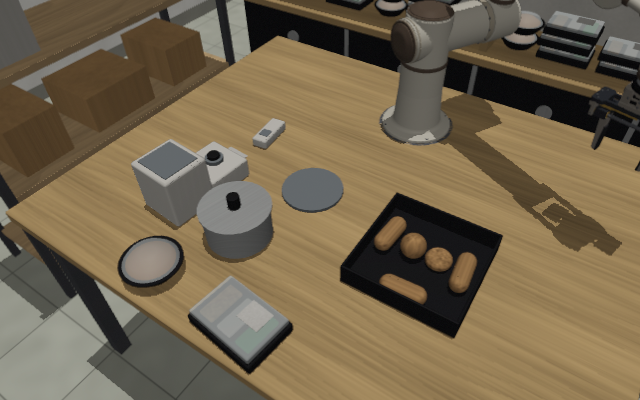

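The top view shows the crate around (210,188), the round ones at (199,198) and (222,194), the lid knob at (379,118), the rest at (351,214), the button at (457,172) and the scanner at (450,261). The scene view agrees. Depth will tell the ball from the patty.

Run:
```python
from h import *
for f,pts in (('top0',dict(a=(199,198),b=(222,194),knob=(379,118),lid=(355,110),rest=(351,214),btn=(457,171),deck=(435,160),scan=(450,250),table=(300,300),rollc=(210,149),ra=(174,194),rb=(248,198))),('scene0',dict(a=(439,256),b=(413,242),knob=(233,197),lid=(215,215),rest=(312,188),btn=(214,154),table=(300,300)))):
    W=cloud(f)
    for k,(u,v) in pts.items(): print(f,k,np.nanmedian(W[v-1:v+2,u-1:u+2].reshape(-1,3),0).round(4))
    # regions: centre guess from top, then height-band fits
    def band(name,c,r,z0,z1,R=None):
        m=(np.hypot(W[...,0]-c[0],W[...,1]-c[1])<r)&(W[...,2]>z0)&(W[...,2]<z1)
        q=W[m]; 
        if len(q)<8: print(name,len(q));return
        (cx,cy),rr=cv2.minEnclosingCircle(q[:,:2].astype(np.float32)); print(f,name,len(q),'mean',q.mean(0).round(4),'circ',round(cx,4),round(cy,4),round(rr,4))
    W0=cloud('top0'); g=lambda u,v:np.nanmedian(W0[v-1:v+2,u-1:u+2].reshape(-1,3),0)
    k=g(379,118); band('knob',k,.05,.118,.14); band('flange',k,.11,.088,.104)
    band('rest',g(351,214),.11,.006,.014)
    band('ball?a',g(199,198),.034,.03,.08);band('ball?b',g(222,194),.034,.03,.08)
    band('a top',g(199,198),.034,.045,.08);band('b top',g(222,194),.034,.045,.08)
    band('btn',g(457,171),.03,.063,.09); band('deck',g(457,171),.07,.054,.063)
```

```text
top0 a [0.4829 0.2918 0.033 ]
top0 b [0.4887 0.2251 0.0653]
top0 knob [ 0.6569 -0.1633  0.1309]
top0 lid [ 0.6864 -0.1089  0.0986]
top0 rest [ 0.4361 -0.0982  0.0105]
top0 btn [ 0.5335 -0.3587  0.0826]
top0 deck [ 0.5653 -0.3104  0.0609]
top0 scan [ 0.3383 -0.3466  0.0326]
top0 table [0.2169 0.0377 0.0026]
top0 rollc [0.6064 0.2598 0.0502]
top0 ra [0.4928 0.3514 0.0498]
top0 rb [0.4793 0.1624 0.0494]
top0 knob 153 mean [ 0.6613 -0.1647  0.1293] circ 0.6627 -0.1652 0.016
top0 flange 3883 mean [ 0.6605 -0.1645  0.0966] circ 0.6624 -0.165 0.0902
top0 rest 3052 mean [ 0.4353 -0.0975  0.0103] circ 0.4359 -0.0946 0.1087
top0 ball?a 343 mean [0.4836 0.2944 0.033 ] circ 0.485 0.2937 0.0308
top0 ball?b 437 mean [0.4891 0.2271 0.055 ] circ 0.4905 0.2301 0.0303
a top 0
top0 b top 381 mean [0.49   0.2289 0.0571] circ 0.4909 0.2298 0.0291
top0 btn 362 mean [ 0.5315 -0.3568  0.0765] circ 0.5335 -0.3572 0.0292
top0 deck 1702 mean [ 0.5347 -0.3578  0.0599] circ 0.5334 -0.3587 0.07
scene0 a [0.4863 0.2929 0.0323]
scene0 b [0.504  0.2325 0.0623]
scene0 knob [ 0.6642 -0.1635  0.1305]
scene0 lid [ 0.71   -0.1871  0.0965]
scene0 rest [ 0.4383 -0.1005  0.0108]
scene0 btn [ 0.532  -0.3565  0.0833]
scene0 table [7.411e-01 7.810e-02 6.000e-04]
scene0 knob 145 mean [ 0.6652 -0.1628  0.1285] circ 0.6621 -0.1654 0.0177
scene0 flange 3053 mean [ 0.6677 -0.1616  0.0968] circ 0.6611 -0.1669 0.0933
scene0 rest 1970 mean [ 0.4401 -0.097   0.0108] circ 0.438 -0.1003 0.1074
scene0 ball?a 329 mean [0.487  0.2931 0.0329] circ 0.4869 0.2892 0.0313
scene0 ball?b 459 mean [0.5017 0.2323 0.0538] circ 0.4929 0.2304 0.03
a top 0
scene0 b top 370 mean [0.4989 0.2327 0.0573] circ 0.4918 0.2296 0.029
scene0 btn 238 mean [ 0.5378 -0.3535  0.0758] circ 0.5338 -0.3578 0.0285
scene0 deck 590 mean [ 0.5245 -0.3397  0.0605] circ 0.5334 -0.3585 0.0699
```

Run:
```python
from h import *
s=manip.get_state(); print(s['clock'],s['tcp_pos'],np.array(s['eef_rot']).round(4).tolist(),s['gripper_width'],s['contact_force'])
W=cloud('top0')
m=(W[...,2]>.048)&(W[...,2]<.060)&(abs(W[...,0]-.51)<.17)&(abs(W[...,1]-.26)<.17)
q=W[m][:,:2]
# rim: far from centre in any near-aligned axes
c=q.mean(0); r=q[np.max(abs(q-[.515,.258]),1)>.12]
print(cv2.minAreaRect(r.astype(np.float32)),len(r))
for n,u,v in(('c',210,149),('a',174,194),('b',248,198)):
    p=W[v,u]; m=(np.hypot(W[...,0]-p[0],W[...,1]-p[1])<.065)&(W[...,2]>.035)&(W[...,2]<.053)
    lab=cv2.connectedComponents(m.astype(np.uint8))[1]; print(n,cv2.minAreaRect(W[lab==lab[v,u]][:,:2].astype(np.float32)))
```

```text
0.1 [0.15800418 0.55228371 0.21373745] [[-0.9614, 0.2752, -0.0008], [0.2752, 0.9614, -0.0015], [0.0003, -0.0016, -1.0]] 0.9977585892501126 [-0.57454308 -0.27620142  0.84092844]
((0.5075067281723022, 0.2636406123638153), (0.2820843458175659, 0.2812967598438263), 1.1771682500839233) 1158
c ((0.6119459867477417, 0.2653900980949402), (0.042912568897008896, 0.10400247573852539), 2.3565733432769775)
a ((0.49609479308128357, 0.3573794662952423), (0.10726426541805267, 0.04080422222614288), 5.975814342498779)
b ((0.48050493001937866, 0.16510096192359924), (0.043478112667798996, 0.10784170031547546), 85.97743225097656)
```

```bash
python3 -m pendant '[[[0,0,-0.065],[0,0,0.0374]],[[0,0,-0.065],[0,0,0.0374]],[[0,0,-0.065],[0,0,0.0374]],[[0,0,-0.065],[0,0,0.0374]],[[0,0,-0.065],[0,0,0.0374]],[[0,0,-0.065],[0,0,0.0374]],[[0,0,-0.065],[0,0,0.0374]],[[0,0,-0.065],[0,0,0.0374]],[[0,0,-0.065],[0,0,0.0374]],[[0,0,-0.065],[0,0,0.0374]],[[0,0,-0.065],[0,0,0.0374]],[[0,0,0],[0,0,0]],[[0,0,0],[0,0,0]]]' -1 && python3 -m pendant '[[[-0.574,0.404,0],[0,0,0]],[[-0.574,0.404,0],[0,0,0]],[[-0.574,0.404,0],[0,0,0]],[[-0.574,0.404,0],[0,0,0]],[[-0.574,0.404,0],[0,0,0]],[[-0.574,0.404,0],[0,0,0]],[[-0.574,0.404,0],[0,0,0]],[[-0.574,0.404,0],[0,0,0]],[[-0.574,0.404,0],[0,0,0]],[[-0.574,0.404,0],[0,0,0]],[[-0.574,0.404,0],[0,0,0]],[[-0.574,0.404,0],[0,0,0]],[[-0.574,0.404,0],[0,0,0]],[[-0.574,0.404,0],[0,0,0]],[[-0.574,0.404,0],[0,0,0]],[[-0.574,0.404,0],[0,0,0]],[[-0.574,0.404,0],[0,0,0]],[[-0.574,0.404,0],[0,0,0]],[[-0.574,0.404,0],[0,0,0]],[[-0.574,0.404,0],[0,0,0]]]' && python3 -m pendant '[[[-0.574,0.404,0],[0,0,0]],[[-0.574,0.404,0],[0,0,0]],[[-0.574,0.404,0],[0,0,0]],[[-0.574,0.404,0],[0,0,0]],[[-0.574,0.404,0],[0,0,0]],[[0,0,0],[0,0,0]],[[0,0,0],[0,0,0]],[[0,0,0],[0,0,0]],[[0,0,0],[0,0,0]]]'
python3 - <<'E'
from h import *
s=manip.get_state(); print(np.array(s['tcp_pos']).round(4),np.array(s['eef_rot']).round(4).tolist())
snap('wrist','w1'); W=cloud('w1')
for nm,r,a,b in(('knob',.05,.118,.14),('flange',.12,.09,.104)):
    m=(np.hypot(W[...,0]-.662,W[...,1]+.165)<r)&(W[...,2]>a)&(W[...,2]<b); q=W[m]
    if len(q)>5: print(nm,len(q),cv2.minEnclosingCircle(q[:,:2].astype(np.float32)),q[:,2].max())
E
```

```text
clock: 1.18
tcp_pos: [0.1582, 0.5527, 0.25]
eef_rot: [[-0.003, 1.0, -0.0], [1.0, 0.003, -0.0], [-0.0, -0.0, -1.0]]
contact_force: [0.3, -1.2, -0.0]
gripper_width: 1.0
grip_force: 0.0
clock: 2.85
tcp_pos: [0.5625, -0.023, 0.2498]
eef_rot: [[-0.003, 1.0, -0.001], [1.0, 0.003, 0.0], [0.0, -0.001, -1.0]]
contact_force: [-0.3, 0.5, 1.1]
gripper_width: 1.002
grip_force: 0.0
clock: 3.6
tcp_pos: [0.6625, -0.1637, 0.2506]
eef_rot: [[-0.002, 1.0, -0.0], [1.0, 0.002, 0.0], [0.0, -0.0, -1.0]]
contact_force: [-0.3, -0.4, -0.8]
gripper_width: 0.999
grip_force: 0.0
[ 0.6625 -0.1637  0.2506] [[-0.0018, 1.0, -0.0001], [1.0, 0.0018, 0.0003], [0.0003, -0.0001, -1.0]]
knob 680 ((0.662567138671875, -0.16579896211624146), 0.016248831525444984) 0.131663843430101
flange 16352 ((0.6627320051193237, -0.16608241200447083), 0.09023356437683105) 0.1038688630843157
```

```bash
python3 -m pendant '[[[-0.036,0,0.3],[0,0,0]],[[0,0,0.4],[0,0,0]],[[0,0,0.4],[0,0,0]],[[0,0,0.4],[0,0,0]],[[0,0,0.4],[0,0,0]],[[0,0,0.4],[0,0,0]],[[0,0,0.3],[0,0,0]],[[0,0,0.2],[0,0,0]],[[0,0,0.1],[0,0,0]],[[0,0,0.05],[0,0,0]],[[0,0,0],[0,0,0]],[[0,0,0],[0,0,0]]]' && python3 -m pendant '[[[0,0,0],[0,0,0]],[[0,0,0],[0,0,0]],[[0,0,0],[0,0,0]],[[0,0,0],[0,0,0]],[[0,0,0],[0,0,0]],[[0,0,0],[0,0,0]],[[0,0,0],[0,0,0]],[[0,0,0],[0,0,0]],[[0,0,0],[0,0,0]]]' 1 30
```

```text
clock: 4.65
tcp_pos: [0.6636, -0.1669, 0.1042]
eef_rot: [[0.0, 1.0, 0.002], [1.0, -0.0, -0.001], [-0.001, 0.002, -1.0]]
contact_force: [-0.4, 0.9, -0.2]
gripper_width: 1.003
grip_force: 0.0
clock: 5.4
tcp_pos: [0.6629, -0.1668, 0.1028]
eef_rot: [[0.0, 1.0, -0.0], [1.0, -0.0, 0.0], [0.0, -0.0, -1.0]]
contact_force: [-0.5, 0.1, -0.2]
gripper_width: 0.368
grip_force: 0.0
```

```bash
python3 -m pendant '[[[0,0,0],[0,0,0]],[[0,0,0],[0,0,0]],[[0,0,0],[0,0,0]],[[0,0,0],[0,0,0]]]' && python3 -m pendant '[[[0,0,-0.04],[0,0,0]],[[0,0,-0.06],[0,0,0]],[[0,0,-0.1],[0,0,0]],[[0,0,-0.2],[0,0,0]],[[0,0,-0.3],[0,0,0]],[[0,0,-0.3],[0,0,0]],[[0,0,-0.2],[0,0,0]],[[0,0,-0.1],[0,0,0]],[[0,0,0],[0,0,0]],[[0,0,0],[0,0,0]]]'
python3 - <<'E'
from h import *
s=manip.get_state(); print(np.array(s['tcp_pos']).round(4),np.array(s['eef_rot']).round(4).tolist())
W=cloud('top0'); m=(abs(W[...,0]-.436)<.11)&(abs(W[...,1]+.0975)<.11)
im=load('top0')['im'].astype(int); sat=im.max(2)-im.min(2)
m&=(sat<35)&(W[...,2]<.02); lab,n=None,None
n,lab,st,ce=cv2.connectedComponentsWithStats(m.astype(np.uint8)); L=lab[214,351]
q=W[lab==L]; print(cv2.minEnclosingCircle(q[:,:2].astype(np.float32)),q.mean(0))
E
```

```text
clock: 5.73
tcp_pos: [0.6629, -0.1668, 0.1028]
eef_rot: [[0.0, 1.0, -0.0], [1.0, -0.0, 0.0], [0.0, -0.0, -1.0]]
contact_force: [-0.5, 0.0, -0.6]
gripper_width: 0.341
grip_force: 30.0
clock: 6.57
tcp_pos: [0.6629, -0.1667, 0.1678]
eef_rot: [[0.0, 1.0, -0.0], [1.0, -0.0, -0.0], [-0.0, -0.0, -1.0]]
contact_force: [-0.3, 0.2, -1.9]
gripper_width: 0.34
grip_force: 30.0
[ 0.6629 -0.1667  0.1678] [[0.0004, 1.0, -0.0], [1.0, -0.0004, -0.0], [-0.0, -0.0, -1.0]]
((0.43694236874580383, -0.09864556044340134), 0.0855843797326088) [ 0.43566863 -0.09793272  0.01049344]
```

```bash
python3 -m pendant '[[[0.05,-0.18,0],[0,0,0]],[[0.11,-0.35,0],[0,0,0]],[[0.15,-0.5,0],[0,0,0]],[[0.15,-0.5,0],[0,0,0]],[[0.15,-0.5,0],[0,0,0]],[[0.15,-0.5,0],[0,0,0]],[[0.15,-0.5,0],[0,0,0]],[[0.15,-0.5,0],[0,0,0]],[[0.15,-0.5,0],[0,0,0]],[[0.10,-0.35,0],[0,0,0]],[[0.05,-0.15,0],[0,0,0]],[[0,0,0],[0,0,0]],[[0,0,0],[0,0,0]],[[0,0,0],[0,0,0]]]' && python3 -m pendant '[[[0,0,0.2],[0,0,0]],[[0,0,0.4],[0,0,0]],[[0,0,0.4],[0,0,0]],[[0,0,0.4],[0,0,0]],[[0,0,0.4],[0,0,0]],[[0,0,0.3],[0,0,0]],[[0,0,0.2],[0,0,0]],[[0,0,0.1],[0,0,0]],[[0,0,0.1],[0,0,0]],[[0,0,0.05],[0,0,0]],[[0,0,0.03],[0,0,0]],[[0,0,0.03],[0,0,0]],[[0,0,0],[0,0,0]],[[0,0,0],[0,0,0]],[[0,0,0],[0,0,0]]]'
```

```text
clock: 7.73
tcp_pos: [0.4373, -0.0991, 0.168]
eef_rot: [[0.001, 1.0, 0.001], [1.0, -0.001, -0.0], [-0.0, 0.001, -1.0]]
contact_force: [0.2, -0.5, -1.9]
gripper_width: 0.34
grip_force: 30.0
clock: 8.98
tcp_pos: [0.4368, -0.0988, 0.0378]
eef_rot: [[0.0, 1.0, 0.001], [1.0, -0.0, -0.0], [-0.0, 0.001, -1.0]]
contact_force: [-0.9, 0.7, -2.9]
gripper_width: 0.338
grip_force: 30.0
```

```bash
python3 -m pendant '[[[0,0,0.03],[0,0,0]],[[0,0,0.02],[0,0,0]],[[0,0,0.02],[0,0,0]],[[0,0,0.02],[0,0,0]],[[0,0,0.01],[0,0,0]],[[0,0,0],[0,0,0]],[[0,0,0],[0,0,0]],[[0,0,0],[0,0,0]]]'
```

```text
clock: 9.65
tcp_pos: [0.4364, -0.0986, 0.0327]
eef_rot: [[0.0, 1.0, -0.0], [1.0, -0.0, 0.0], [0.0, -0.0, -1.0]]
contact_force: [-3.1, 1.7, 5.9]
gripper_width: 0.339
grip_force: 30.0
```

```bash
python3 -m pendant '[[[0,0,0],[0,0,0]],[[0,0,0],[0,0,0]],[[0,0,0],[0,0,0]],[[0,0,0],[0,0,0]],[[0,0,0],[0,0,0]],[[0,0,0],[0,0,0]],[[0,0,0],[0,0,0]],[[0,0,-0.1],[0,0,0]],[[0,0,-0.2],[0,0,0]],[[0,0,-0.4],[0,0,0]],[[0,0,-0.6],[0,0,0]],[[0,0,-0.6],[0,0,0]],[[0,0,-0.5],[0,0,0]],[[0,0,-0.2],[0,0,0]]]' -1 && python3 -m pendant '[[[0.3,0.05,0],[0,0,0]],[[0.6,0.1,0],[0,0,0]],[[0.7,0.12,0],[0,0,0]],[[0.7,0.12,0],[0,0,0]],[[0.7,0.12,0],[0,0,0]],[[0.7,0.12,0],[0,0,0]],[[0.7,0.12,0],[0,0,0]],[[0.7,0.12,0],[0,0,0]],[[0.7,0.12,0],[0,0,0]],[[0.5,0.07,0],[0,0,0]],[[0.27,0.03,0],[0,0,0]],[[0,0,0],[0,0,0]],[[0,0,0],[0,0,0]],[[0,0,0],[0,0,0]],[[0,0,0],[0,0,0]]]'
python3 - <<'E'
from h import *
s=manip.get_state(); print(np.array(s['tcp_pos']).round(4))
snap('wrist','w2'); snap('top','top2'); W=cloud('w2')
for z0,z1 in((.025,.045),(.035,.07),(.05,.07)):
    m=(np.hypot(W[...,0]-.491,W[...,1]-.23)<.034)&(W[...,2]>z0)&(W[...,2]<z1); q=W[m]
    print(len(q),cv2.minEnclosingCircle(q[:,:2].astype(np.float32)),q[:,2].max())
q=W[(np.hypot(W[...,0]-.491,W[...,1]-.23)<.034)&(W[...,2]>.04)]
A=np.c_[2*q,np.ones(len(q))]; x=np.linalg.lstsq(A,(q**2).sum(1),rcond=None)[0]; print('sphere',x[:3],np.sqrt(x[3]+x[:3]@x[:3]))
W=cloud('top2'); 
for c,z0,z1,r in(((.6627,-.1655),.08,.1,.11),((.4368,-.0985),.018,.03,.11)):
    q=W[(np.hypot(W[...,0]-c[0],W[...,1]-c[1])<r)&(W[...,2]>z0)&(W[...,2]<z1)]; print(len(q),cv2.minEnclosingCircle(q[:,:2].astype(np.float32)),q[:,2].mean())
E
```

```text
clock: 10.82
tcp_pos: [0.4387, -0.0997, 0.1673]
eef_rot: [[0.0, 1.0, 0.007], [1.0, -0.0, -0.004], [-0.004, 0.007, -1.0]]
contact_force: [0.3, 0.6, 1.3]
gripper_width: 1.003
grip_force: 0.0
clock: 12.07
tcp_pos: [0.4911, 0.2284, 0.1623]
eef_rot: [[0.002, 1.0, -0.0], [1.0, -0.002, -0.0], [-0.0, -0.0, -1.0]]
contact_force: [0.2, -0.0, 0.7]
gripper_width: 1.002
grip_force: 0.0
[0.4911 0.2284 0.1623]
297 ((0.491302490234375, 0.23196043074131012), 0.030487049371004105) 0.04499860081290913
2437 ((0.491517573595047, 0.23158486187458038), 0.03035270795226097) 0.06564560904736977
1864 ((0.49154868721961975, 0.23131409287452698), 0.026609310880303383) 0.06564560904736977
sphere [0.49105976 0.22072171 0.16820639] 0.11399619222632489
468 ((0.6628414392471313, -0.16511863470077515), 0.08564222604036331) 0.0885832774593728
3470 ((0.43689897656440735, -0.09707517921924591), 0.09018196165561676) 0.026185808049829805
```

View pics/w2.png

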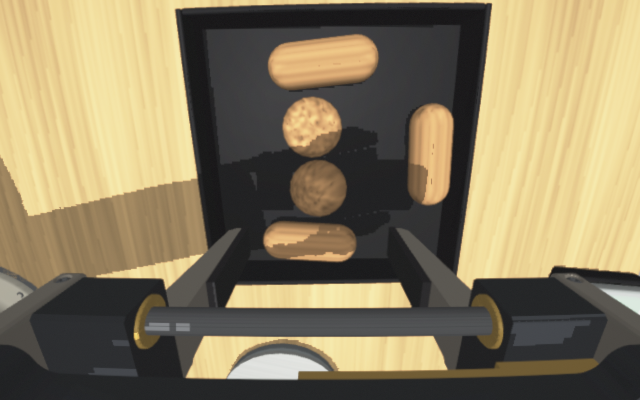

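View pics/top2.png

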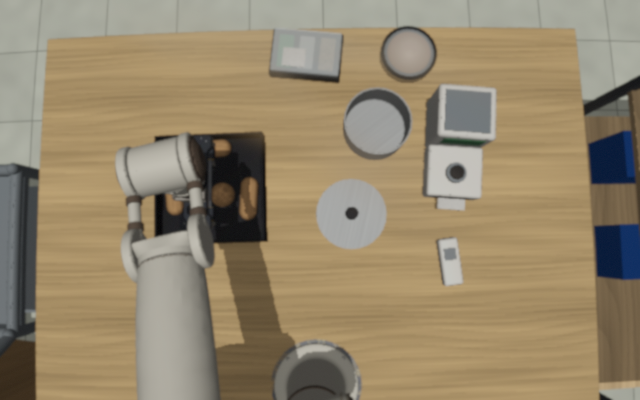

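The wrist view shows the ball at (318,187), with free space left and right for the fingers. The top view shows the lid at (352,213) lying on the rest and the pot open at (376,125), unmoved.

```bash
python3 -m pendant '[[[0.056,0.006,0.2],[0,0,0]],[[0,0,0.4],[0,0,0]],[[0,0,0.4],[0,0,0]],[[0,0,0.4],[0,0,0]],[[0,0,0.4],[0,0,0]],[[0,0,0.4],[0,0,0]],[[0,0,0.3],[0,0,0]],[[0,0,0.2],[0,0,0]],[[0,0,0.14],[0,0,0]],[[0,0,0.08],[0,0,0]],[[0,0,0],[0,0,0]],[[0,0,0],[0,0,0]],[[0,0,0],[0,0,0]]]' && python3 -m pendant '[[[0,0,0],[0,0,0]],[[0,0,0],[0,0,0]],[[0,0,0],[0,0,0]],[[0,0,0],[0,0,0]],[[0,0,0],[0,0,0]],[[0,0,0],[0,0,0]],[[0,0,0],[0,0,0]],[[0,0,0],[0,0,0]],[[0,0,0],[0,0,0]]]' 1 12
```

```text
clock: 13.25
tcp_pos: [0.4923, 0.2328, 0.0173]
eef_rot: [[0.0, 1.0, 0.002], [1.0, -0.0, 0.0], [0.0, 0.002, -1.0]]
contact_force: [-0.1, -0.4, 0.7]
gripper_width: 0.998
grip_force: 0.0
clock: 14.0
tcp_pos: [0.4915, 0.2326, 0.0165]
eef_rot: [[0.0, 1.0, 0.0], [1.0, -0.0, -0.0], [-0.0, 0.0, -1.0]]
contact_force: [-0.6, 0.8, 1.4]
gripper_width: 0.665
grip_force: 12.0
```

```bash
python3 -m pendant '[[[0,0,-0.05],[0,0,0]],[[0,0,-0.1],[0,0,0]],[[0,0,-0.2],[0,0,0]],[[0,0,-0.35],[0,0,0]],[[0,0,-0.5],[0,0,0]],[[0,0,-0.5],[0,0,0]],[[0,0,-0.5],[0,0,0]],[[0,0,-0.4],[0,0,0]],[[0,0,-0.25],[0,0,0]],[[0,0,-0.15],[0,0,0]],[[0,0,0],[0,0,0]],[[0,0,0],[0,0,0]]]' && python3 -m pendant '[[[-0.15,0.06,0],[0,0,0]],[[-0.3,0.13,0],[0,0,0]],[[-0.5,0.22,0],[0,0,0]],[[-0.6,0.26,0],[0,0,0]],[[-0.6,0.26,0],[0,0,0]],[[-0.6,0.26,0],[0,0,0]],[[-0.6,0.26,0],[0,0,0]],[[-0.6,0.26,0],[0,0,0]],[[-0.6,0.26,0],[0,0,0]],[[-0.6,0.26,0],[0,0,0]],[[-0.6,0.26,0],[0,0,0]],[[-0.6,0.26,0],[0,0,0]],[[-0.6,0.26,0],[0,0,0]],[[-0.5,0.2,0],[0,0,0]],[[-0.35,0.15,0],[0,0,0]],[[-0.16,0.07,0],[0,0,0]],[[0,0,0],[0,0,0]],[[0,0,0],[0,0,0]],[[0,0,0],[0,0,0]],[[0,0,0],[0,0,0]]]'
python3 - <<'E'
from h import *
s=manip.get_state(); print(np.array(s['tcp_pos']).round(4)); snap('wrist','w3')
W=cloud('w3'); m=(np.hypot(W[...,0]-.6628,W[...,1]+.1655)<.11)&(W[...,2]>.084)&(W[...,2]<.096); q=W[m]
print(len(q),cv2.minEnclosingCircle(q[:,:2].astype(np.float32)))
E
```

```text
clock: 15.0
tcp_pos: [0.491, 0.2325, 0.1657]
eef_rot: [[0.0, 1.0, -0.001], [1.0, -0.0, -0.0], [-0.0, -0.001, -1.0]]
contact_force: [-0.5, -0.0, -1.0]
gripper_width: 0.659
grip_force: 12.0
clock: 16.67
tcp_pos: [0.6624, -0.164, 0.1662]
eef_rot: [[-0.001, 1.0, -0.001], [1.0, 0.001, 0.001], [0.001, -0.001, -1.0]]
contact_force: [0.0, -0.7, -0.5]
gripper_width: 0.664
grip_force: 12.0
[ 0.6624 -0.164   0.1662]
1953 ((0.6621045470237732, -0.16538025438785553), 0.08464901149272919)
```

View pics/w3.png

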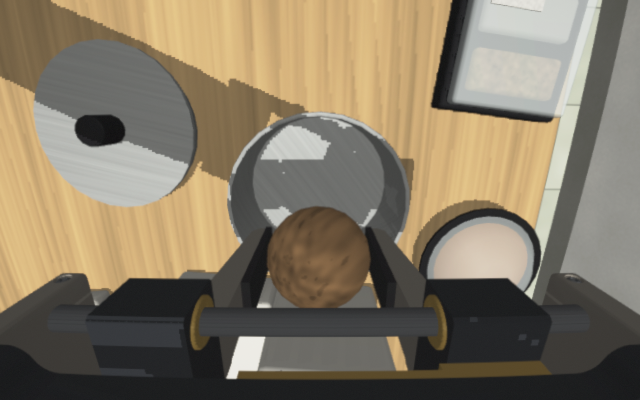

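The wrist view shows the ball held at (319,257) above the open pot (rim about (320,190)), centred within about 1 mm by the rim fit.

```bash
python3 -m pendant '[[[-0.02,0,0.2],[0,0,0]],[[0,0,0.4],[0,0,0]],[[0,0,0.4],[0,0,0]],[[0,0,0.4],[0,0,0]],[[0,0,0.4],[0,0,0]],[[0,0,0.35],[0,0,0]],[[0,0,0.3],[0,0,0]],[[0,0,0.2],[0,0,0]],[[0,0,0.12],[0,0,0]],[[0,0,0.08],[0,0,0]],[[0,0,0.05],[0,0,0]],[[0,0,0.03],[0,0,0]],[[0,0,0.02],[0,0,0]],[[0,0,0.02],[0,0,0]],[[0,0,0],[0,0,0]],[[0,0,0],[0,0,0]],[[0,0,0],[0,0,0]],[[0,0,0],[0,0,0]]]'
```

```text
clock: 18.22
tcp_pos: [0.6628, -0.1665, 0.0181]
eef_rot: [[0.0, 1.0, 0.0], [1.0, -0.0, -0.0], [-0.0, 0.0, -1.0]]
contact_force: [-0.2, -0.4, -1.0]
gripper_width: 0.665
grip_force: 12.0
```

```bash
python3 -m pendant '[[[0,0,0.02],[0,0,0]],[[0,0,0.02],[0,0,0]],[[0,0,0.015],[0,0,0]],[[0,0,0],[0,0,0]],[[0,0,0],[0,0,0]],[[0,0,0],[0,0,0]]]'
```

```text
clock: 18.72
tcp_pos: [0.6628, -0.1665, 0.0155]
eef_rot: [[0.0, 1.0, 0.0], [1.0, -0.0, -0.0], [-0.0, 0.0, -1.0]]
contact_force: [-2.0, 0.3, 3.8]
gripper_width: 0.662
grip_force: 12.0
```

```bash
python3 -m pendant '[[[0,0,0],[0,0,0]],[[0,0,0],[0,0,0]],[[0,0,0],[0,0,0]],[[0,0,0],[0,0,0]],[[0,0,0],[0,0,0]],[[0,0,-0.05],[0,0,0]],[[0,0,-0.15],[0,0,0]],[[0,0,-0.3],[0,0,0]],[[0,0,-0.5],[0,0,0]],[[0,0,-0.5],[0,0,0]],[[0,0,-0.5],[0,0,0]],[[0,0,-0.5],[0,0,0]],[[0,0,-0.4],[0,0,0]],[[0,0,-0.2],[0,0,0]],[[0,0,0],[0,0,0]]]' -0.8 && python3 -m pendant '[[[0.05,-0.18,0],[0,0,0]],[[0.11,-0.35,0],[0,0,0]],[[0.15,-0.5,0],[0,0,0]],[[0.15,-0.5,0],[0,0,0]],[[0.15,-0.5,0],[0,0,0]],[[0.15,-0.5,0],[0,0,0]],[[0.15,-0.5,0],[0,0,0]],[[0.15,-0.5,0],[0,0,0]],[[0.15,-0.5,0],[0,0,0]],[[0.10,-0.35,0],[0,0,0]],[[0.05,-0.15,0],[0,0,0]],[[0,0,0],[0,0,0]],[[0,0,0],[0,0,0]],[[0,0,0],[0,0,0]]]' -1
python3 - <<'E'
from h import *
s=manip.get_state(); print(np.array(s['tcp_pos']).round(4)); snap('wrist','w4'); snap('scene','s4'); snap('top','t4')
W=cloud('w4'); m=(np.hypot(W[...,0]-.4366,W[...,1]+.0985)<.04)&(W[...,2]>.05)&(W[...,2]<.07); q=W[m]
print('knob',len(q),cv2.minEnclosingCircle(q[:,:2].astype(np.float32)))
W=cloud('t4')
m=(np.hypot(W[...,0]-.6628,W[...,1]+.1655)<.11)&(W[...,2]>.084)&(W[...,2]<.096); q=W[m]
print('pot',len(q),cv2.minEnclosingCircle(q[:,:2].astype(np.float32)))
q=W[(np.hypot(W[...,0]-.6628,W[...,1]+.1655)<.06)&(W[...,2]>.04)];print('ball',len(q),cv2.minEnclosingCircle(q[:,:2].astype(np.float32)) if len(q) else 0,q[:,2].max() if len(q) else 0)
E
```

```text
clock: 19.97
tcp_pos: [0.6647, -0.1673, 0.1749]
eef_rot: [[0.0, 1.0, 0.007], [1.0, -0.0, -0.003], [-0.003, 0.007, -1.0]]
contact_force: [0.0, -0.5, 0.6]
gripper_width: 0.9
grip_force: 0.0
clock: 21.13
tcp_pos: [0.437, -0.0987, 0.1701]
eef_rot: [[0.001, 1.0, 0.0], [1.0, -0.001, -0.0], [-0.0, 0.0, -1.0]]
contact_force: [-0.6, -0.3, 0.0]
gripper_width: 1.0
grip_force: 0.0
[ 0.437  -0.0987  0.1701]
knob 719 ((0.43722739815711975, -0.09746945649385452), 0.016032006591558456)
pot 405 ((0.662547767162323, -0.16539046168327332), 0.08554717153310776)
ball 416 ((0.6624412536621094, -0.16762223839759827), 0.03116445802152157) 0.06880667656349626
```

View pics/t4.png

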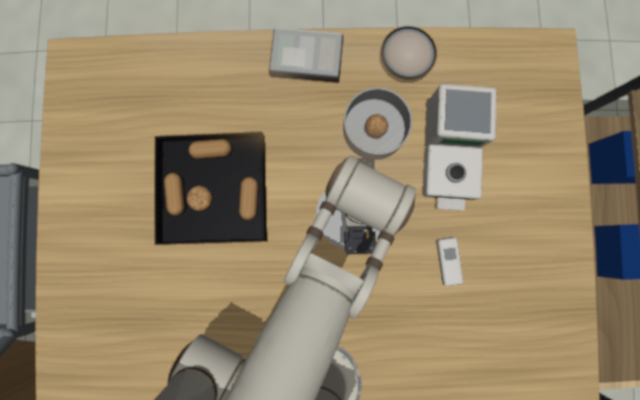

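The top view shows the ball in the pot at (376,125); pot, scanner and remaining croquettes are where they were.

```bash
python3 -m pendant '[[[0,0,0.2],[0,0,0]],[[0,0,0.4],[0,0,0]],[[0,0,0.4],[0,0,0]],[[0,0,0.4],[0,0,0]],[[0,0,0.4],[0,0,0]],[[0,0,0.4],[0,0,0]],[[0,0,0.3],[0,0,0]],[[0,0,0.12],[0,0,0]],[[0,0,0.07],[0,0,0]],[[0,0,0.03],[0,0,0]],[[0,0,0],[0,0,0]],[[0,0,0],[0,0,0]],[[0,0,0],[0,0,0]]]' && python3 -m pendant '[[[0,0,0],[0,0,0]],[[0,0,0],[0,0,0]],[[0,0,0],[0,0,0]],[[0,0,0],[0,0,0]],[[0,0,0],[0,0,0]],[[0,0,0],[0,0,0]],[[0,0,0],[0,0,0]],[[0,0,0],[0,0,0]],[[0,0,0],[0,0,0]],[[0,0,0],[0,0,0]],[[0,0,0],[0,0,0]],[[0,0,0],[0,0,0]],[[0,0,0],[0,0,0]]]' 1 30
```

```text
clock: 22.37
tcp_pos: [0.437, -0.0988, 0.035]
eef_rot: [[0.0, 1.0, 0.002], [1.0, -0.0, -0.001], [-0.001, 0.002, -1.0]]
contact_force: [0.1, 0.2, -0.1]
gripper_width: 1.0
grip_force: 0.0
clock: 23.45
tcp_pos: [0.4363, -0.0984, 0.0341]
eef_rot: [[0.0, 1.0, 0.0], [1.0, -0.0, -0.0], [-0.0, 0.0, -1.0]]
contact_force: [-0.5, -0.1, -0.4]
gripper_width: 0.343
grip_force: 30.0
```

```bash
python3 -m pendant '[[[0,0,-0.05],[0,0,0]],[[0,0,-0.1],[0,0,0]],[[0,0,-0.25],[0,0,0]],[[0,0,-0.4],[0,0,0]],[[0,0,-0.5],[0,0,0]],[[0,0,-0.5],[0,0,0]],[[0,0,-0.4],[0,0,0]],[[0,0,-0.3],[0,0,0]],[[0,0,-0.2],[0,0,0]],[[0,0,0],[0,0,0]],[[0,0,0],[0,0,0]],[[0,0,0],[0,0,0]]]' && python3 -m pendant '[[[-0.05,0.18,0],[0,0,0]],[[-0.11,0.35,0],[0,0,0]],[[-0.15,0.5,0],[0,0,0]],[[-0.15,0.5,0],[0,0,0]],[[-0.15,0.5,0],[0,0,0]],[[-0.15,0.5,0],[0,0,0]],[[-0.15,0.5,0],[0,0,0]],[[-0.15,0.5,0],[0,0,0]],[[-0.15,0.5,0],[0,0,0]],[[-0.10,0.35,0],[0,0,0]],[[-0.05,0.15,0],[0,0,0]],[[0,0,0],[0,0,0]],[[0,0,0],[0,0,0]],[[0,0,0],[0,0,0]]]' && python3 -m pendant '[[[0,0,0.1],[0,0,0]],[[0,0,0.2],[0,0,0]],[[0,0,0.3],[0,0,0]],[[0,0,0.2],[0,0,0]],[[0,0,0.1],[0,0,0]],[[0,0,0],[0,0,0]],[[0,0,0],[0,0,0]],[[0,0,0],[0,0,0]]]'
```

```text
clock: 24.45
tcp_pos: [0.4354, -0.0979, 0.1678]
eef_rot: [[0.0, 1.0, -0.002], [1.0, -0.0, 0.001], [0.001, -0.002, -1.0]]
contact_force: [-0.4, 1.6, -1.8]
gripper_width: 0.341
grip_force: 30.0
clock: 25.62
tcp_pos: [0.6616, -0.166, 0.1678]
eef_rot: [[0.0, 1.0, -0.002], [1.0, -0.0, 0.001], [0.001, -0.002, -1.0]]
contact_force: [0.2, -0.0, -2.4]
gripper_width: 0.343
grip_force: 30.0
clock: 26.28
tcp_pos: [0.6632, -0.1667, 0.125]
eef_rot: [[0.0, 1.0, 0.001], [1.0, -0.0, -0.001], [-0.001, 0.001, -1.0]]
contact_force: [0.1, 0.1, -1.9]
gripper_width: 0.341
grip_force: 30.0
```

```bash
python3 -m pendant '[[[0,0,0.05],[0,0,0]],[[0,0,0.08],[0,0,0]],[[0,0,0.08],[0,0,0]],[[0,0,0.06],[0,0,0]],[[0,0,0.05],[0,0,0]],[[0,0,0.04],[0,0,0]],[[0,0,0.02],[0,0,0]],[[0,0,0],[0,0,0]],[[0,0,0],[0,0,0]],[[0,0,0],[0,0,0]],[[0,0,0],[0,0,0]]]'
```

```text
clock: 27.2
tcp_pos: [0.6629, -0.1665, 0.1054]
eef_rot: [[0.0, 1.0, 0.0], [1.0, -0.0, -0.0], [-0.0, 0.0, -1.0]]
contact_force: [0.3, -0.2, -1.4]
gripper_width: 0.34
grip_force: 30.0
```

```bash
python3 -m pendant '[[[0,0,0.015],[0,0,0]],[[0,0,0.015],[0,0,0]],[[0,0,0.01],[0,0,0]],[[0,0,0],[0,0,0]],[[0,0,0],[0,0,0]],[[0,0,0],[0,0,0]]]'
```

```text
clock: 27.7
tcp_pos: [0.6629, -0.1665, 0.1041]
eef_rot: [[0.0, 1.0, 0.0], [1.0, -0.0, -0.0], [-0.0, 0.0, -1.0]]
contact_force: [-2.9, 0.2, 5.1]
gripper_width: 0.336
grip_force: 30.0
```

```bash
python3 -m pendant '[[[0,0,0],[0,0,0]],[[0,0,0],[0,0,0]],[[0,0,0],[0,0,0]],[[0,0,0],[0,0,0]],[[0,0,0],[0,0,0]],[[0,0,0],[0,0,0]],[[0,0,0],[0,0,0]],[[0,0,-0.05],[0,0,0]],[[0,0,-0.2],[0,0,0]],[[0,0,-0.4],[0,0,0]],[[0,0,-0.6],[0,0,0]],[[0,0,-0.6],[0,0,0]],[[0,0,-0.5],[0,0,0]],[[0,0,-0.3],[0,0,0]],[[0,0,-0.15],[0,0,0]],[[0,0,0],[0,0,0]],[[0,0,0],[0,0,0]]]' -1
python3 - <<'E'
from h import *
s=manip.get_state(); print(np.array(s['tcp_pos']).round(4)); snap('wrist','w5'); snap('scene','s5')
for f in('w5','s5'):
    W=cloud(f); q=W[(np.hypot(W[...,0]-.6628,W[...,1]+.1655)<.11)&(W[...,2]>.088)&(W[...,2]<.104)]
    A=np.c_[q[:,:2],np.ones(len(q))]; print(f,len(q),cv2.minEnclosingCircle(q[:,:2].astype(np.float32)),np.linalg.lstsq(A,q[:,2],rcond=None)[0][:2],np.median(q[:,2]))
W=cloud('scene0'); T=cloud('top0')
for W in(W,T):
    for lo,hi in((.063,.07),(.07,.078),(.078,.09)):
        q=W[(np.hypot(W[...,0]-.5335,W[...,1]+.3575)<.04)&(W[...,2]>lo)&(W[...,2]<hi)]; print(lo,len(q),cv2.minEnclosingCircle(q[:,:2].astype(np.float32)),np.median(q[:,2]))
E
```

```text
clock: 29.12
tcp_pos: [0.6626, -0.1664, 0.2428]
eef_rot: [[0.0, 1.0, -0.0], [1.0, -0.0, 0.0], [0.0, -0.0, -1.0]]
contact_force: [0.5, -0.3, -1.0]
gripper_width: 0.999
grip_force: 0.0
[ 0.6626 -0.1664  0.2428]
w5 17190 ((0.6632930040359497, -0.1666385531425476), 0.09001986682415009) [-0.00100138  0.00144887] 0.09571039820895277
s5 3056 ((0.662316083908081, -0.16518256068229675), 0.09240835905075073) [-0.00399691 -0.00294312] 0.09688170196177037
0.063 61 ((0.5337268114089966, -0.35832709074020386), 0.03884070739150047) 0.06511100027203864
0.07 93 ((0.534345805644989, -0.3596022427082062), 0.026625029742717743) 0.07330029910376368
0.078 97 ((0.5338757038116455, -0.3615519404411316), 0.020288795232772827) 0.08282683347564546
0.063 93 ((0.5334116220474243, -0.3577103614807129), 0.039713192731142044) 0.06461528101778868
0.07 154 ((0.532549262046814, -0.3592257499694824), 0.026405170559883118) 0.07299208796564294
0.078 161 ((0.532269299030304, -0.3589527904987335), 0.018275249749422073) 0.08240854404323228
```

View pics/s5.png

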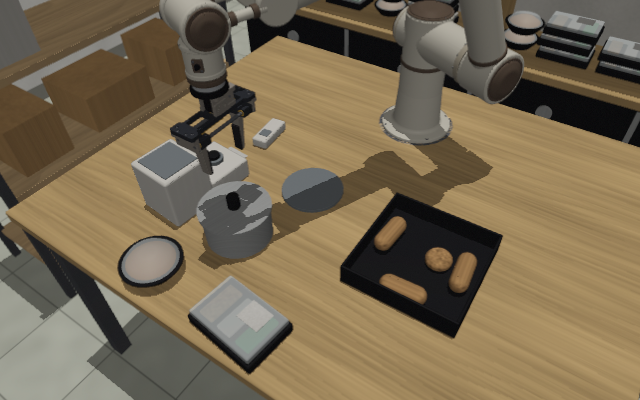

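The scene view shows the lid flat on the pot at (234,215), the patty and long croquettes in place, and the scanner unmoved. Next is the button.

```bash
python3 -m pendant '[[[-0.2,-0.13,0],[0,0,0]],[[-0.385,-0.26,0],[0,0,0]],[[-0.45,-0.3,0],[0,0,0]],[[-0.45,-0.3,0],[0,0,0]],[[-0.45,-0.3,0],[0,0,0]],[[-0.45,-0.3,0],[0,0,0]],[[-0.45,-0.3,0],[0,0,0]],[[-0.45,-0.3,0],[0,0,0]],[[-0.35,-0.25,0],[0,0,0]],[[-0.215,-0.15,0],[0,0,0]],[[0,0,0],[0,0,0]],[[0,0,0],[0,0,0]]]' 1 20 && python3 -m pendant '[[[0,0,0],[0,0,0.0385]],[[0,0,0],[0,0,0.0385]],[[0,0,0],[0,0,0.0385]],[[0,0,0],[0,0,0.0385]],[[0,0,0],[0,0,0.0385]],[[0,0,0],[0,0,0.0385]],[[0,0,0],[0,0,0.0385]],[[0,0,0],[0,0,0.0385]],[[0,0,0],[0,0,0.0385]],[[0,0,0],[0,0,0.0385]],[[0,0,0],[0,0,0.0385]],[[0,0,0],[0,0,0.0385]],[[0,0,0],[0,0,0.0385]],[[0,0,0],[0,0,0]],[[0,0,0],[0,0,0]],[[0,0,0],[0,0,0]]]'
python3 - <<'E'
from h import *
snap('wrist','w6'); W=cloud('w6')
for lo,hi in((.063,.07),(.07,.078),(.078,.09)):
    q=W[(np.hypot(W[...,0]-.5335,W[...,1]+.3575)<.04)&(W[...,2]>lo)&(W[...,2]<hi)]; print(lo,len(q),cv2.minEnclosingCircle(q[:,:2].astype(np.float32)) if len(q) else 0,np.median(q[:,2]))
E
```

```text
clock: 30.22
tcp_pos: [0.5327, -0.3589, 0.2425]
eef_rot: [[0.002, 1.0, -0.0], [1.0, -0.002, 0.001], [0.001, -0.0, -1.0]]
contact_force: [-0.3, -0.0, -0.2]
gripper_width: 0.153
grip_force: 0.0
clock: 31.55
tcp_pos: [0.5336, -0.3581, 0.243]
eef_rot: [[1.0, 0.002, -0.0], [0.002, -1.0, 0.0], [-0.0, -0.0, -1.0]]
contact_force: [-0.9, 0.7, 0.0]
gripper_width: 0.006
grip_force: 0.0
0.063 46 ((0.5327759385108948, -0.3611920475959778), 0.02588912472128868) 0.06830041216761398
0.07 626 ((0.532841145992279, -0.36120903491973877), 0.025844842195510864) 0.0717051393739151
0.078 638 ((0.5326793193817139, -0.3614491820335388), 0.017865732312202454) 0.08160121647371579
```

```bash
python3 -m pendant '[[[-0.02,0.05,0.2],[0,0,0]],[[0,0,0.4],[0,0,0]],[[0,0,0.5],[0,0,0]],[[0,0,0.5],[0,0,0]],[[0,0,0.5],[0,0,0]],[[0,0,0.4],[0,0,0]],[[0,0,0.3],[0,0,0]],[[0,0,0.2],[0,0,0]],[[0,0,0.1],[0,0,0]],[[0,0,0],[0,0,0]],[[0,0,0],[0,0,0]],[[0,0,0],[0,0,0]]]' && python3 -m pendant '[[[0,0,0.04],[0,0,0]],[[0,0,0.04],[0,0,0]],[[0,0,0.04],[0,0,0]],[[0,0,0.04],[0,0,0]],[[0,0,0.03],[0,0,0]],[[0,0,0.02],[0,0,0]],[[0,0,0],[0,0,0]],[[0,0,0],[0,0,0]],[[0,0,0],[0,0,0]]]'
```

```text
clock: 32.6
tcp_pos: [0.5329, -0.3621, 0.0895]
eef_rot: [[1.0, -0.002, 0.002], [-0.002, -1.0, -0.002], [0.002, 0.002, -1.0]]
contact_force: [0.5, 0.0, 0.7]
gripper_width: 0.002
grip_force: 0.0
clock: 33.35
tcp_pos: [0.5324, -0.3616, 0.078]
eef_rot: [[1.0, -0.002, 0.001], [-0.002, -1.0, -0.001], [0.001, 0.001, -1.0]]
contact_force: [0.3, -0.5, 3.6]
gripper_width: 0.004
grip_force: 1.9
```

Spring force 3.6 N, not bottomed yet; press on in small steps.

```bash
python3 -m pendant '[[[0,0,0.02],[0,0,0]],[[0,0,0.02],[0,0,0]],[[0,0,0],[0,0,0]],[[0,0,0],[0,0,0]],[[0,0,0],[0,0,0]]]'
```

```text
clock: 33.77
tcp_pos: [0.5324, -0.3616, 0.0764]
eef_rot: [[1.0, -0.002, 0.001], [-0.002, -1.0, -0.001], [0.001, 0.001, -1.0]]
contact_force: [-0.0, 1.4, 7.6]
gripper_width: 0.004
grip_force: 3.6
```

```bash
python3 -m pendant '[[[0,0,0.015],[0,0,0]],[[0,0,0.01],[0,0,0]],[[0,0,0],[0,0,0]],[[0,0,0],[0,0,0]],[[0,0,0],[0,0,0]]]'
```

```text
clock: 34.18
tcp_pos: [0.5325, -0.3617, 0.0763]
eef_rot: [[1.0, -0.002, 0.001], [-0.002, -1.0, -0.001], [0.001, 0.001, -1.0]]
contact_force: [-3.8, 2.6, 12.5]
gripper_width: 0.002
grip_force: 6.5
```

Bottomed: 12.5 N with no further travel. Release, rise and check.

```bash
python3 -m pendant '[[[0,0,-0.1],[0,0,0]],[[0,0,-0.2],[0,0,0]],[[0,0,-0.4],[0,0,0]],[[0,0,-0.6],[0,0,0]],[[0,0,-0.6],[0,0,0]],[[0,0,-0.6],[0,0,0]],[[0,0,-0.4],[0,0,0]],[[0,0,-0.2],[0,0,0]],[[0,0,0],[0,0,0]],[[0,0,0],[0,0,0]],[[0,0,0],[0,0,0]],[[0,0,0],[0,0,0]]]'
python3 - <<'E'
from h import *
snap('wrist','w7'); snap('scene','s7'); W=cloud('w7')
q=W[(np.hypot(W[...,0]-.5327,W[...,1]+.3605)<.012)&(W[...,2]>.07)&(W[...,2]<.09)]; print('btn z',len(q),np.median(q[:,2]))
W=cloud('s7'); q=W[(np.hypot(W[...,0]-.6628,W[...,1]+.1655)<.11)&(W[...,2]>.088)&(W[...,2]<.104)]
print('lid',cv2.minEnclosingCircle(q[:,:2].astype(np.float32)),np.median(q[:,2]))
E
```

```text
clock: 35.18
tcp_pos: [0.5313, -0.3605, 0.2267]
eef_rot: [[1.0, -0.002, -0.003], [-0.002, -1.0, 0.003], [-0.003, -0.003, -1.0]]
contact_force: [-0.2, 0.9, 0.6]
gripper_width: 0.005
grip_force: 0.0
btn z 328 0.08178761416695124
lid ((0.6627777218818665, -0.16626933217048645), 0.09213138371706009) 0.0968985952108492
```

View pics/s7.png

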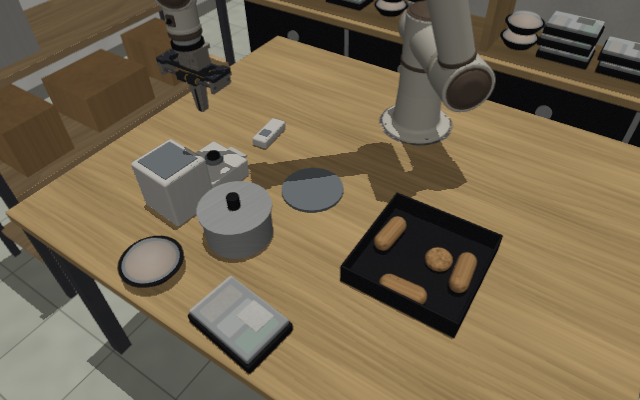

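The scene view shows the pot closed with the lid flat at (234,212), the button up again at (214,157), and the arm clear of everything.

```bash
python3 -c "
from bench import manip
print(manip.hand_in())"
```

```text
the job is handed in; nothing more can be done
None
```

The job is done and handed in at about 35 s of the 72 s: the ball croquette is at the bottom of the pot, the lid sits flat back on it, and the printer button was pressed to its stop and came back up, with the pot, scanner and other croquettes not visibly moved.

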